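# Nip a cable lug in the bench crimper: four clicks and hold

## Task

A copper cable lug stands ready in the dies of the ratchet crimper on the welding table, but the last user left the crimper's moving handle caught part-way on an unknown click. Squeeze the release trigger against the fixed grip so that the moving handle springs fully open, and let the trigger go; then push the moving handle towards the fixed grip by exactly four clicks, so that the dies just nip the lug (a fifth click at any time crushes it), and finish while still holding the handle pressed there, with the other things on the table left where they are.

Things in the scene. Friction and masses are not known exactly. Their poses are not given: they have to be found in the camera images.
- crimper: Ratchet lug crimper lying flat, bolted to a fixed grey base plate 375 x 90 x 10 mm. Origin: on the table under the main pivot bolt. x runs from the pivot along the fixed grip, y to the moving handle's side, z up. Both handles move in a level plane, axes 60 mm above the table. Head with dies and upright copper lug at x -80 to 30 mm. Nothing on the tool is above 90 mm.
- fixed_grip (a point): Point on the fixed grip's axis beside the trigger (crimper frame x 124, y -4, z 60 mm). The grip is black rubber, diameter 25 mm, from x = 110 to 280 mm at y = -4 mm; a saddle and strap hold it at x 200 to 230 mm, elsewhere it is free underneath down to the base plate (top at z = 10 mm; plate y from -51 to 39 mm).
- trigger (a joint): Sprung release trigger (rad), a steel lever hinged at the fixed grip's root between the two handles; its inner end is the ratchet's pawl. 0 = let go, 0.17 = squeezed fully to the fixed grip; from about 0.10 the ratchet is free. Takes 5 to 10 N at the pad, springs back when let go. It also kicks out to 0.09 and falls back at each click of the handle.
- trigger_pad (a point): Centre of the trigger's finger pad, a plate 48 mm long (along x), 8 mm thick, 24 mm tall. Let go, it lies at crimper x 124, y 30, z 60 mm: grip and pad together measure 51 mm across (y -16.5 to 34 mm), about 39 mm when squeezed. Squeezing moves it towards -y.
- handle (a joint): Moving handle's angle (rad). 0 = fully open at its stop, 0.90 rad from the crimper's x axis towards +y; grows as it closes. A spring opens it (4 N at lever_grip). Clicks every 0.08 rad, the first near 0.09: the push needed rises to 8-12 N, then drops to 2-5 N as the pawl falls behind a tooth. It cannot go back past a clicked tooth unless the trigger is squeezed. Starts caught on click 1, 2 or 3.
- lever_grip (a point): Point on the axis of the moving handle's sleeve, 195 mm from the pivot, 60 mm above the table; moves about 16 mm for each click. The sleeve is black rubber, diameter 25 mm, from 110 to 280 mm from the pivot; the table beside and under it is free (save the base plate).
- hammer: Loose hammer with a wooden shaft, 280 mm long, bystander. Origin at its middle, on the table.
- bend: Loose mitred bend of stainless tube, 47 mm diameter, about 130 mm across, lying on the table, bystander.
- sleeve: Loose short ring of stainless tube, 60 mm diameter, 30 mm tall, bystander.
- lug_tray: Loose blue steel tray, 110 x 160 x 35 mm, with spare lugs, bystander.

How it is judged:
By the outcome, as a careful person would: the job done as asked, in the order asked, and still so for the second after the job is handed in, while the arm keeps its last pose, push and grip.
It also fails if it takes over 67 s, if anything falls off the work surface, if the arm or the gripper's body presses on something with over 40 N, if the wrist force passes 120 N, or if a joint passes its speed limit or range.

## Robot

A 6-joint arm with a two-finger parallel gripper is mounted at the origin on the work surface. World frame = base frame: x ahead of the robot, y to its left, z up, the work surface at z = 0. Lengths are in m, angles in rad, forces in N, time in s.
With the tool pointing down it reaches from about 0.35 to 0.875 m from the base axis. Payload 4.2 kg.
Tool frame: the origin (TCP) lies between the finger pads; the fingertips stand 8 mm ahead of it and the grasp point (between the pads) lies 11 mm behind it; z points along the fingers, y is the line along which they close (so a half turn about z gives the same grasp; the last joint's range is limited). The gripper opens to 85 mm and grips with 20 to 120 N. Pads are 22 mm wide; open, the fingers measure 114 mm over their backs; the gripper's body (76 mm by 85 mm) begins 54 mm behind the grasp point. The pads swing forward as they close: fully open they stand 13 mm farther back than shut.
Start: joints at [-0.959, 0.385, 0.008, 0, -1.194, -0.259], TCP at [0.216, -0.586, 0.239] pointing down, gripper open.
Joint ranges: [-3.14, 3.14], [-1.21, 2.06], [-1.07, 1.41], [-3.16, 2.05], [-2.99, -0.16], [-3.1, 3.1]. Speed limits (rad/s): [2.79, 2.79, 3.14, 3.14, 3.14, 3.14].

## Interface

Orientations are given as a 3x3 rotation matrix whose columns are the frame's x, y, z axes.
In Python, from cell import robot gives the robot as it stands.
- The arm moves only by the tool arm_command, never from a script. Its argument "targets" is a list that holds one entry, the list of rows, each a list of 7 numbers: the opening, from -1 (shut) to 1 (fully open), then the shift along the tool's x, y, z normalised to -1 to 1, where 1 is 1000 mm, then the turn, a rotation vector about the tool's x, y, z normalised to -1 to 1, where 1 is pi/2 rad. In form: [[[claw, dx, dy, dz, wx, wy, wz], ...]]. A call has 1 to 5 rows; each row shifts and turns the commanded pose from where the row before left it, along the tool's axes as they then stand; what a row does not reach is not made up. A row lasts 1/8 s, in which the tool goes at most 62.5 mm and 10.7 degrees, less where a joint would pass 70% of its speed; a pose out of reach is approached as far as the arm can. A call with a number of a shift or a turn outside -1 to 1 is refused whole. A call with a gripper value outside its range is refused whole. The fingers move at their own pace and stop on an object; "newtons" is the grip in N (left out, the last holds). Time passes only in rows, so rows that do not move let the fingers close. It gives the time, the measured TCP pose, the force, the opening and the grip force at its end, in the units of the state.
- robot.get_obs(): the state, without advancing time (a new reading comes with each control period).
- robot.grab_frame(name): name is "scene" or "top" or "wrist"; returns a dict with "pixels" (400x640x3 uint8, red, green, blue), "z_map" (400x640 float32, m along the optical axis (not along the pixel's ray), 0 where there is no reading), "fx", "fy", "cx", "cy" (pixels), "R" (3x3) and "t" (3): a world point X has camera coordinates R X + t; the wrist camera has in their place "tool_from_camera" (4x4, takes a point from camera to tool coordinates, whose origin is the TCP and whose axes are the flange's). Camera axes: x right, y down, z forward; pixel columns grow to the right and rows downward; lengths in m; the calibration is good to about 2 mm. A picture is of the moment at which its call begins: read the wrist's pose just before it.
- robot.sign_off(): hands the job in; it is judged then, once.
Trained networks look in a picture, given as the dict that the camera call returned (one of the last four; its "shot" number tells which), for a name from the list of things; names that differ only in an ending like _2 or _b are one class to them, and where a whole thing is asked for, a point or a joint stands for the part that bears it (a point fixed in the world has none). Each returns a list of dicts, best first, with "confidence" (0 to 1); they miss things now and then, are a little off and sometimes report something else, mostly with a low value. They report only what shows in the picture. A call takes as long as a camera call.
- robot.cut_out(target, picture): "mask" (400x640 bool, what is visible of it) and "location" ([column, row] in pixels, amid what is visible of it).
- robot.tip_of(target, picture): "location" ([column, row] in pixels: a listed point, or the origin of a listed thing).
The state is a dict: "time": time; "qpos": joint angles; "qd": joint speeds; "joint_torque": joint torques, N m; "tool_pos": TCP position; "eef_rot": TCP orientation; "ft_force": force on the tool from outside, world axes, zero at the start; "ft_torque": the same for the moment, N m; "opening": finger opening in m; "grasp_force": force on a finger pad.
Only numpy, scipy, OpenCV 4.12 (cv2) and the standard library are available. Lean on these libraries where they do the work, as an engineer would, in place of code of your own. Each camera call takes 0.05 s, during which the arm holds its last target. There are 200 camera calls.

## Working session

There is one attempt and no reset: what is moved stays moved. The work goes in short steps, Python scripts to look and compute and a tool call to move; the robot and the scene stay as the last step left them, time stands still between calls to the robot, and variables do not carry over. Pictures are saved under pics/ and viewed, at most 10 in all, crops included, and the job is handed in when it is done.

Besides the shell and the picture viewer there is one more tool, called by a JSON object that holds its "op" and its "data". arm_command: Moves the arm, as the interface text tells. Scaled input: -1 to 1 covers 1000 mm each way for a shift and pi/2 rad each way for a turn. Its arguments: {"type":"object","properties":{"targets":{"type":"array"},"newtons":{"type":"number"}},"required":["targets"]}

```bash
mkdir -p pics; cat > h.py <<'E'
import numpy as np, cv2
from cell import robot
def w(f,u,v,z):  # pixel+depth -> world
    c=np.array([(u-f["cx"])/f["fx"]*z,(v-f["cy"])/f["fy"]*z,z]); return f["R"].T@(c-f["t"])
def atz(f,u,v,h): # pixel -> world on plane z=h
    d=f["R"].T@np.array([(u-f["cx"])/f["fx"],(v-f["cy"])/f["fy"],1]); o=-f["R"].T@f["t"]
    return o+d*(h-o[2])/d[2]
def save(f,n): cv2.imwrite("pics/"+n,f["pixels"][:,:,::-1])
E
python3 - <<'E'
from h import *
np.set_printoptions(precision=4,suppress=True)
for n in ("top","scene"):
    f=robot.grab_frame(n); save(f,n+"1.png")
    print(n, -f["R"].T@f["t"])
    for t,h in (("crimper",0),("fixed_grip",.06),("trigger_pad",.06),("lever_grip",.06)):
        for r in robot.tip_of(t,f)[:2]:
            u,v=r["location"]; print(t,r["confidence"],u,v,atz(f,u,v,h), w(f,u,v,f["z_map"][int(v),int(u)]))
    for t in ("hammer","bend","sleeve","lug_tray"):
        for r in robot.cut_out(t,f)[:1]: print(t,r["confidence"],r["location"],atz(f,*r["location"],.02))
o=robot.get_obs(); print(o["time"],o["tool_pos"],o["eef_rot"],o["opening"])
E
```

```text
top [ 0.4828 -0.0058  1.107 ]
fixed_grip 0.88 345.1 231.7 [ 0.4576 -0.0705  0.06  ] [ 0.4578 -0.0699  0.0701]
trigger_pad 0.57 343.9 221.1 [ 0.488  -0.0668  0.06  ] [ 0.488  -0.0663  0.0691]
lever_grip 0.64 346.3 184.8 [ 0.5934 -0.0731  0.06  ] [ 0.592  -0.0722  0.074 ]
hammer 0.68 [468.4, 210.6] [ 0.5238 -0.4398  0.02  ]
bend 0.88 [174.2, 172.6] [0.6301 0.4493 0.02  ]
sleeve 0.61 [172.2, 237.0] [0.4343 0.4482 0.02  ]
lug_tray 0.89 [423.8, 141.6] [ 0.7313 -0.309   0.02  ]
scene [1.5655 0.2534 0.7217]
crimper 0.71 342.6 203.4 [0.4428 0.0529 0.    ] [0.4661 0.0571 0.015 ]
fixed_grip 0.92 305.4 185.7 [ 0.4632 -0.0646  0.06  ] [ 0.4671 -0.0635  0.0624]
trigger_pad 0.5 303.0 186.3 [ 0.4687 -0.0709  0.06  ] [ 0.4891 -0.0649  0.0723]
lever_grip 0.83 290.4 207.1 [ 0.5937 -0.0731  0.06  ] [ 0.6057 -0.0691  0.0682]
bend 0.89 [475.9, 250.6] [0.6148 0.4474 0.02  ]
sleeve 0.75 [461.8, 212.1] [0.4317 0.4184 0.02  ]
lug_tray 0.83 [196.5, 232.3] [ 0.7249 -0.3086  0.02  ]
0.9 [ 0.216  -0.5865  0.2393] [[-0.9384 -0.3455  0.    ]
 [-0.3455  0.9384 -0.    ]
 [-0.     -0.     -1.    ]] 0.0856672881577768
```

```bash
python3 - <<'E'
import cv2
a=cv2.imread("pics/top1.png")[140:290,250:450]; cv2.imwrite("pics/top1c.png",cv2.resize(a,None,fx=4,fy=4,interpolation=cv2.INTER_CUBIC))
E
```

```text
(no output)
```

View pics/top1c.png

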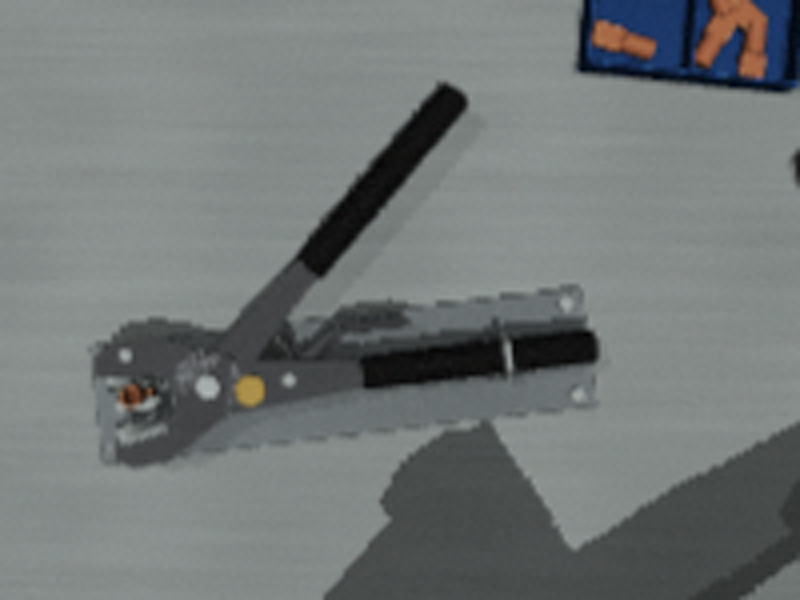

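View pics/scene1.png

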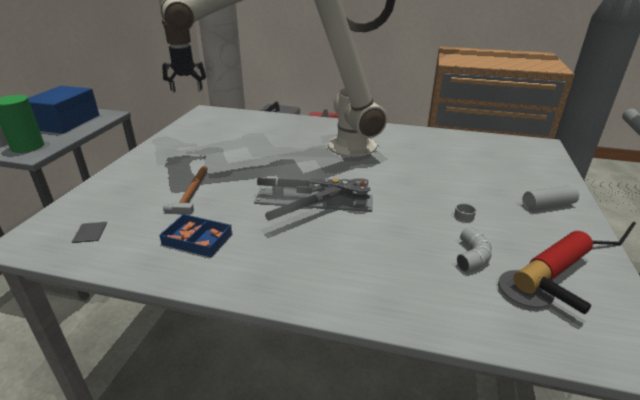

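The top crop shows the pivot bolt at about pixel (302,237), the fixed grip running right from (341,232) to (399,227), and the moving handle going up-right to (364,164). The trigger lies between them. The bystanders are well clear. Next I fit the axes from the dark rubber.

```bash
python3 - <<'E'
from h import *
np.set_printoptions(precision=4,suppress=True)
f=robot.grab_frame("top"); m=(f["pixels"].max(2)<32).astype(np.uint8)
m[:,:250]=0;m[:,410:]=0;m[:150]=0;m[250:]=0
n,l,s,c=cv2.connectedComponentsWithStats(m)
for i in range(1,n):
    if s[i,4]<60: continue
    v,u=np.nonzero(l==i)
    P=np.array([atz(f,a,b,.062) for a,b in zip(u,v)])[:,:2]
    mu=P.mean(0); d=np.linalg.svd(P-mu)[2][0]; d*=-np.sign(d[1]); t=(P-mu)@d; q=(P-mu)@np.array([-d[1],d[0]])
    print(i,s[i],"mean",mu,"dir",d,np.arctan2(d[1],d[0]),"ends",mu+d*t.min(),mu+d*t.max(),"len",np.ptp(t),"wid",q.std()*12**.5)
print("bolt",atz(f,301.75,237,.075))
E
```

```text
5 [325 162  41  47 446] mean [ 0.5938 -0.0696] dir [ 0.7697 -0.6384] -0.6924362556077404 ends [ 0.5306 -0.0171] [ 0.6582 -0.123 ] len 0.1658231397894267 wid 0.022687663138891687
6 [378 223  21   9 156] mean [ 0.4728 -0.1934] dir [ 0.1061 -0.9944] -1.4645460561437162 ends [ 0.4697 -0.1647] [ 0.4758 -0.2223] len 0.05789694879094759 wid 0.021795309893057346
7 [340 225  36  12 279] mean [ 0.4613 -0.1068] dir [ 0.1384 -0.9904] -1.4319634110896584 ends [ 0.4543 -0.0568] [ 0.4681 -0.1555] len 0.0996383662283726 wid 0.023081911779655965
bolt [0.4414 0.0535 0.075 ]
```

{"op": "arm_command", "data": {"targets": [[[1,-0.041,0.04,0.005,0,0,0],[1,-0.041,0.04,0.005,0,0,0],[1,-0.041,0.04,0.005,0,0,0],[1,-0.041,0.04,0.005,0,0,0],[1,-0.041,0.04,0.005,0,0,0]]]}}

```text
time: 1.58
tool_pos: [0.3399, -0.3264, 0.2145]
eef_rot: [[-0.938, -0.345, 0.001], [-0.345, 0.938, -0.001], [-0.001, -0.001, -1.0]]
ft_force: [0.7, 0.2, -0.3]
opening: 0.0853
grasp_force: 0.0
```

{"op": "arm_command", "data": {"targets": [[[1,-0.041,0.04,0.005,0,0,0],[1,-0.041,0.04,0.005,0,0,0],[1,-0.041,0.04,0.005,0,0,0],[1,-0.041,0.04,0.005,0,0,0],[1,-0.041,0.04,0.005,0,0,0]]]}}

```text
time: 2.2
tool_pos: [0.4632, -0.0676, 0.1897]
eef_rot: [[-0.938, -0.346, 0.001], [-0.346, 0.938, 0.0], [-0.001, -0.0, -1.0]]
ft_force: [0.6, -0.5, 0.5]
opening: 0.0859
grasp_force: 0.0
```

{"op": "arm_command", "data": {"targets": [[[1,0,0,0,0,0,-0.107],[1,0,0,0,0,0,-0.107],[1,0,0,0,0,0,-0.107],[1,0,0,0,0,0,-0.107],[1,0,0,0,0,0,-0.107]]]}}

```text
time: 2.82
tool_pos: [0.4626, -0.0694, 0.1895]
eef_rot: [[-0.363, -0.932, 0.0], [-0.932, 0.363, 0.0], [-0.0, -0.0, -1.0]]
ft_force: [-0.2, -0.4, 0.3]
opening: 0.0855
grasp_force: 0.0
```

{"op": "arm_command", "data": {"targets": [[[1,0,0,0,0,0,-0.107],[1,0,0,0,0,0,-0.107],[1,0,0,0,0,0,-0.108],[1,0,0,0,0,0,0]]]}}

```text
time: 3.32
tool_pos: [0.4626, -0.0694, 0.1895]
eef_rot: [[0.126, -0.992, 0.0], [-0.992, -0.126, 0.0], [-0.0, -0.0, -1.0]]
ft_force: [0.8, -0.7, 0.2]
opening: 0.0851
grasp_force: 0.0
```

```bash
cat >> h.py <<'E'
np.set_printoptions(precision=4,suppress=True)
def go(xy,z,yaw_y):  # tool-frame shift (m, =units) and wz units to reach pose
    o=robot.get_obs(); R=o["eef_rot"]; y=np.arctan2(R[1,1],R[0,1])
    dy=(yaw_y-y+np.pi)%(2*np.pi)-np.pi
    print("t",o["time"],"pos",o["tool_pos"],"yaw_y",y,"tilt",R[:,2],"F",o["ft_force"],"open",o["opening"],o["qpos"])
    print("shift",R.T@(np.array([*xy,z])-o["tool_pos"]),"wz",-dy/(np.pi/2))
E
python3 - <<'E'
from h import *
go((.4628,-.0683),.047,np.radians(187.4))
o=robot.get_obs(); f=robot.grab_frame("wrist"); save(f,"wrist1.png"); T=f["tool_from_camera"]
for t in ("fixed_grip","trigger_pad","lever_grip"):
    for r in robot.tip_of(t,f)[:1]:
        u,v=r["location"]; d=o["eef_rot"]@T[:3,:3]@np.array([(u-f["cx"])/f["fx"],(v-f["cy"])/f["fy"],1]); c=o["tool_pos"]+o["eef_rot"]@T[:3,3]
        print(t,r["confidence"],u,v,c+d*(.06-c[2])/d[2])
E
```

```text
t 3.325 pos [ 0.4626 -0.0694  0.1895] yaw_y -3.0153749300544366 tilt [ 0.0004  0.0001 -1.    ] F [ 0.8255 -0.7485  0.1505] open 0.08505818999583786 [ 0.1997  0.1632 -0.4386  0.     -0.9686 -0.0734]
shift [-0.0011 -0.0003  0.1425] wz -0.0018695237963897641
fixed_grip 0.67 331.9 194.0 [ 0.4558 -0.0709  0.06  ]
trigger_pad 0.67 294.4 198.2 [ 0.4852 -0.0636  0.06  ]
lever_grip 0.65 155.0 174.6 [ 0.5961 -0.0691  0.06  ]
```

View pics/wrist1.png

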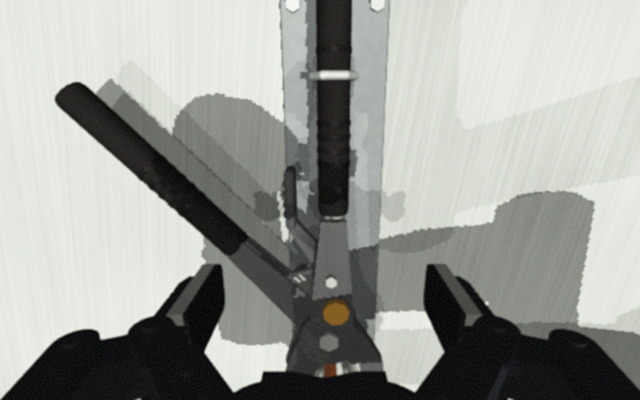

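The wrist picture shows the pad at (290,195), the grip at (333,190) and the handle well to the left, all agreeing with the fitted frame. I go down.

{"op": "arm_command", "data": {"targets": [[[1,-0.001,0,0.035,0,0,0],[1,0,0,0.035,0,0,0],[1,0,0,0.035,0,0,0],[1,0,0,0.025,0,0,0],[1,0,0,0.015,0,0,0]]]}}

```text
time: 4.15
tool_pos: [0.4619, -0.0686, 0.043]
eef_rot: [[0.127, -0.992, -0.002], [-0.992, -0.127, -0.0], [0.0, 0.002, -1.0]]
ft_force: [-0.2, -0.4, 0.3]
opening: 0.0852
grasp_force: 0.0
```

{"op": "arm_command", "data": {"targets": [[[0.3,0,0,0,0,0,0],[0.1,0,0,0,0,0,0],[0,0,0,0,0,0,0],[-0.08,0,0,0,0,0,0],[-0.08,0,0,0,0,0,0]]], "newtons": 25}}

```text
time: 4.78
tool_pos: [0.4632, -0.0695, 0.0469]
eef_rot: [[0.125, -0.992, 0.003], [-0.992, -0.125, -0.001], [0.001, -0.003, -1.0]]
ft_force: [-0.9, -6.3, 11.4]
opening: 0.0394
grasp_force: 24.7
```

```bash
cat >> h.py <<'E'
P0=np.array([.4438,.0543])
def ang():
    for n in ("top","scene"):
        f=robot.grab_frame(n)
        for r in robot.tip_of("lever_grip",f)[:1]:
            p=atz(f,*r["location"],.06)[:2]-P0; print(n,r["confidence"],"dist",np.hypot(*p),"handle",.9-(np.arctan2(p[1],p[0])+1.4416))
        m=(f["pixels"].max(2)<32)
    return f
E
python3 - <<'E'
from h import *
ang(); go((.4628,-.0683),.19,np.radians(187.2))
E
```

```text
top 0.61 dist 0.20123350596230125 handle 0.023716128805644998
scene 0.8 dist 0.20190025200441272 handle -0.03261126123975078
t 4.975 pos [ 0.4632 -0.0695  0.0469] yaw_y -3.016217351564331 tilt [ 0.0027 -0.0006 -1.    ] F [-1.725  -6.3041 12.2086] open 0.03984964851076649 [ 0.2     0.3708 -0.6107  0.0021 -0.5868 -0.0763]
shift [-0.0011 -0.0002 -0.1431] wz -0.00018360376403402201
```

Handle reads 0 (fully open). I let the trigger go and rise.

{"op": "arm_command", "data": {"targets": [[[0.5,0,0,0,0,0,0],[1,0,0,0,0,0,0],[1,0,0,0,0,0,0],[1,0,0,-0.02,0,0,0],[1,0,0,-0.03,0,0,0]]]}}

```text
time: 5.6
tool_pos: [0.461, -0.0686, 0.0939]
eef_rot: [[0.128, -0.992, -0.004], [-0.992, -0.128, -0.001], [0.0, 0.004, -1.0]]
ft_force: [0.6, -0.3, -0.5]
opening: 0.0854
grasp_force: 0.0
```

{"op": "arm_command", "data": {"targets": [[[1,0,0,-0.04,0,0,0],[1,0,0,-0.05,0,0,0],[1,0,-0.035,0,0,0,0],[1,0,-0.055,0,0,0,0],[1,0,-0.05,0,0,0,0]]]}}

```text
time: 6.22
tool_pos: [0.6022, -0.0503, 0.1843]
eef_rot: [[0.128, -0.992, -0.001], [-0.992, -0.128, 0.0], [-0.0, 0.001, -1.0]]
ft_force: [1.3, 0.2, 0.0]
opening: 0.0855
grasp_force: 0.0
```

{"op": "arm_command", "data": {"targets": [[[1,0,0,0,0,0,-0.115],[1,0,0,0,0,0,-0.115],[1,0,0,0,0,0,-0.115],[1,0,0,0,0,0,-0.115],[1,0,0,0,0,0,-0.115]]]}}

```text
time: 6.85
tool_pos: [0.6005, -0.0505, 0.1836]
eef_rot: [[0.861, -0.508, -0.002], [-0.508, -0.861, -0.0], [-0.002, 0.001, -1.0]]
ft_force: [-0.3, -0.8, 0.1]
opening: 0.0854
grasp_force: 0.0
```

```bash
python3 - <<'E'
from h import *
go((.6109,-.0462),.047,-2.112)
f=robot.grab_frame("top"); save(f,"top2.png")
m=(f["pixels"].max(2)<32).astype(np.uint8)
o=robot.get_obs(); f=robot.grab_frame("wrist"); save(f,"wrist2.png"); T=f["tool_from_camera"]
R=o["eef_rot"]@T[:3,:3]; c=o["tool_pos"]+o["eef_rot"]@T[:3,3]
pr=lambda u,v:(lambda d:c+d*(.06-c[2])/d[2])(R@np.array([(u-f["cx"])/f["fx"],(v-f["cy"])/f["fy"],1]))
for t in ("fixed_grip","trigger_pad","lever_grip"):
    for r in robot.tip_of(t,f)[:1]:
        p=pr(*r["location"]); q=p[:2]-P0; print(t,r["confidence"],r["location"],p,np.hypot(*q),"h",.9-1.4416-np.arctan2(q[1],q[0]))
r=robot.cut_out("handle",f)
if r: print(r[0]["confidence"],r[0]["location"],r[0]["mask"].sum())
E
```

```text
t 6.85 pos [ 0.6005 -0.0505  0.1836] yaw_y -2.104228517328166 tilt [-0.0021 -0.0001 -1.    ] F [-0.331 -0.773  0.052] open 0.08536375701765742 [ 0.1843  0.3915 -0.1279 -0.0003 -1.0535  0.8532]
shift [ 0.007  -0.0091  0.1366] wz 0.004947479529501583
fixed_grip 0.57 [419.8, 319.0] [ 0.4594 -0.067   0.06  ] 0.12233393061970409 h 0.90138822727993
trigger_pad 0.66 [404.3, 297.3] [ 0.4861 -0.065   0.06  ] 0.12659427421917263 h 0.6881409840498237
lever_grip 0.9 [309.9, 185.3] [ 0.6132 -0.0461  0.06  ] 0.1968867256305865 h -0.006369344213340122
```

View pics/wrist2.png

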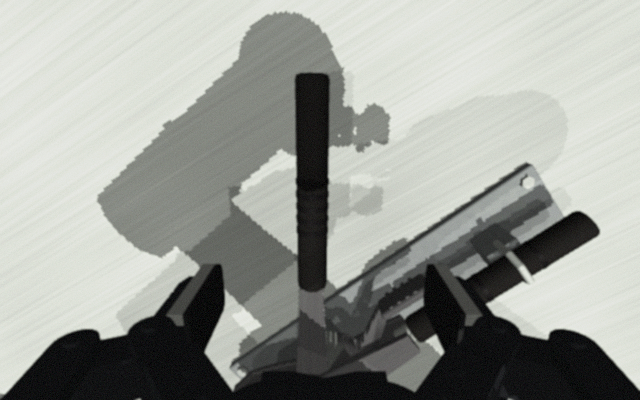

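The handle stands vertical in the picture with the sleeve point at (310,185), fully open, and it matches the model. I go down over it and grip.

{"op": "arm_command", "data": {"targets": [[[1,0.007,-0.009,0.02,0,0,0.005],[1,0,0,0.04,0,0,0],[1,0,0,0.035,0,0,0],[1,0,0,0.027,0,0,0],[1,0,0,0.015,0,0,0]]]}}

```text
time: 7.78
tool_pos: [0.6109, -0.0464, 0.0442]
eef_rot: [[0.853, -0.521, -0.004], [-0.521, -0.853, -0.0], [-0.003, 0.003, -1.0]]
ft_force: [0.5, -0.3, 0.9]
opening: 0.0853
grasp_force: 0.0
```

{"op": "arm_command", "data": {"targets": [[[0.3,0,0,0,0,0,0],[0,0,0,0,0,0,0],[-0.3,0,0,0,0,0,0],[-0.6,0,0,0,0,0,0],[-0.6,0,0,0,0,0,0]]], "newtons": 30}}

```text
time: 8.4
tool_pos: [0.6124, -0.0467, 0.0486]
eef_rot: [[0.854, -0.52, 0.002], [-0.52, -0.854, -0.0], [0.002, -0.001, -1.0]]
ft_force: [-1.3, -1.4, 5.9]
opening: 0.0239
grasp_force: 29.6
```

```bash
cat >> h.py <<'E'
def hs():
    o=robot.get_obs(); p=o["tool_pos"][:2]-P0; R=o["eef_rot"]; th=np.arctan2(p[1],p[0])
    n=np.array([np.sin(th),-np.cos(th)]); 
    print("t",o["time"],"r",np.hypot(*p),"h_pos",.9-1.4416-th,"h_yaw",.9-1.4416+np.pi/2-(np.arctan2(R[1,1],R[0,1])+np.pi),"push",-o["ft_force"][:2]@n,"F",o["ft_force"],"M",o["ft_torque"],"open",o["opening"],o["grasp_force"],"z",o["tool_pos"][2])
E
python3 - <<'E'
from h import *
hs()
E
```

```text
t 8.4 r 0.1965083369249543 h_pos -0.001682399859127437 h_yaw 0.005156857399664538 push -1.8762092149132117 F [-1.3378 -1.3856  5.9254] M [-0.4093  0.3963  0.1226] open 0.023919050630906484 29.60914671421051 z 0.04864431273123463
```

{"op": "arm_command", "data": {"targets": [[[-0.6,0,0.002,0,0,0,0.0065],[-0.6,0,0.002,0,0,0,0.0065],[-0.6,0,0.002,0,0,0,0.0065],[-0.6,0,0.002,0,0,0,0.0065],[-0.6,0,0.002,0,0,0,0.0065]]]}}

```text
time: 9.02
tool_pos: [0.6088, -0.0525, 0.0486]
eef_rot: [[0.828, -0.561, 0.006], [-0.561, -0.828, 0.002], [0.004, -0.005, -1.0]]
ft_force: [0.3, 6.3, 3.7]
opening: 0.0241
grasp_force: 30.8
```

```bash
python3 -c "from h import *; hs()"
```

```text
t 9.025 r 0.19655778758987189 h_pos 0.0330847040487926 h_yaw 0.05355815779990358 push 5.482527408029767 F [0.3188 6.3253 3.7024] M [ 1.7844 -0.058   0.6162] open 0.024070881500954232 30.8095782995224 z 0.04862841321430514
```

{"op": "arm_command", "data": {"targets": [[[-0.6,0,0.002,0,0,0,0.0065],[-0.6,0,0.002,0,0,0,0.0065],[-0.6,0,0.002,0,0,0,0.0065],[-0.6,0,0.002,0,0,0,0.0065]]]}}

```text
time: 9.52
tool_pos: [0.6034, -0.0604, 0.0486]
eef_rot: [[0.804, -0.595, 0.004], [-0.595, -0.804, 0.0], [0.003, -0.002, -1.0]]
ft_force: [0.3, 3.0, 6.1]
opening: 0.0237
grasp_force: 30.3
```

```bash
python3 -c "from h import *; hs()"
```

```text
t 9.525 r 0.1965258763235603 h_pos 0.08180858115402945 h_yaw 0.09534514593132482 push 2.6369607906833323 F [0.2884 3.0406 6.1433] M [0.7696 0.0886 0.3718] open 0.023662490223777415 30.262183248996735 z 0.048609194962751914
```

{"op": "arm_command", "data": {"targets": [[[-0.6,0,0.002,0,0,0,0.0065],[-0.6,0,0.002,0,0,0,0.0065]]]}}

```text
time: 9.78
tool_pos: [0.6013, -0.0632, 0.0486]
eef_rot: [[0.791, -0.611, 0.005], [-0.611, -0.791, 0.001], [0.003, -0.004, -1.0]]
ft_force: [1.2, 6.7, 5.8]
opening: 0.0244
grasp_force: 30.5
```

```bash
python3 -c "from h import *; hs()"
```

```text
t 9.775 r 0.19656222297533812 h_pos 0.09941672417508818 h_yaw 0.11607667630231866 push 6.110955358568773 F [1.2458 6.695  5.8284] M [ 1.7187 -0.101   0.5156] open 0.024381884575022536 30.5490642786026 z 0.048616699430359955
```

{"op": "arm_command", "data": {"targets": [[[-0.6,0,0.002,0,0,0,0.0065],[-0.6,0,0.002,0,0,0,0.0065]]]}}

```text
time: 10.02
tool_pos: [0.5994, -0.0658, 0.0486]
eef_rot: [[0.779, -0.627, 0.006], [-0.627, -0.779, 0.002], [0.004, -0.005, -1.0]]
ft_force: [1.4, 7.5, 4.6]
opening: 0.0239
grasp_force: 30.9
```

```bash
python3 -c "from h import *; hs()"
```

```text
t 10.025 r 0.19657308948481778 h_pos 0.11550898443113011 h_yaw 0.13552548305390566 push 6.782978953794095 F [1.3739 7.507  4.6208] M [ 1.9174 -0.253   0.5614] open 0.02389990801586386 30.882012248039246 z 0.0486202754832888
```

{"op": "arm_command", "data": {"targets": [[[-0.6,0,0.002,0,0,0,0.0065],[-0.6,0,0.002,0,0,0,0.0065]]]}}

```text
time: 10.28
tool_pos: [0.5971, -0.0688, 0.0487]
eef_rot: [[0.767, -0.642, 0.006], [-0.642, -0.767, 0.002], [0.004, -0.005, -1.0]]
ft_force: [2.6, 7.6, 4.2]
opening: 0.0239
grasp_force: 31.0
```

```bash
python3 -c "from h import *; hs()"
```

```text
t 10.275 r 0.19658741502285518 h_pos 0.13514301168145038 h_yaw 0.15565553158596002 push 7.507345032202766 F [2.5607 7.5725 4.1752] M [ 2.1998 -0.3148  0.6305] open 0.023913611842683542 30.993010997772217 z 0.04865885223967261
```

{"op": "arm_command", "data": {"targets": [[[-0.6,0,0.002,0,0,0,0.0065],[-0.6,0,0.002,0,0,0,0.0065]]]}}

```text
time: 10.52
tool_pos: [0.5936, -0.073, 0.0486]
eef_rot: [[0.753, -0.658, 0.004], [-0.658, -0.753, 0.0], [0.003, -0.003, -1.0]]
ft_force: [-0.3, 3.4, 5.7]
opening: 0.024
grasp_force: 30.4
```

```bash
python3 -c "from h import *; hs()"
```

```text
t 10.525 r 0.19655866534560895 h_pos 0.1626489948254376 h_yaw 0.17685583856381193 push 2.4138140777089543 F [-0.2746  3.4006  5.6605] M [ 0.758  -0.0309  0.4289] open 0.02399810439087663 30.366981625556946 z 0.04863282139591314
```

{"op": "arm_command", "data": {"targets": [[[-0.6,0,0.002,0,0,0,0.0065],[-0.6,0,0.002,0,0,0,0.0065]]]}}

```text
time: 10.78
tool_pos: [0.5913, -0.0756, 0.0487]
eef_rot: [[0.739, -0.674, 0.005], [-0.674, -0.739, 0.001], [0.003, -0.004, -1.0]]
ft_force: [1.7, 6.6, 5.0]
opening: 0.0242
grasp_force: 30.7
```

```bash
python3 -c "from h import *; hs()"
```

```text
t 10.775 r 0.19660023067849358 h_pos 0.18040655809828154 h_yaw 0.1977425259150003 push 6.06739454368635 F [1.6752 6.6095 5.0237] M [ 1.6665 -0.2778  0.5853] open 0.024175735802074577 30.66205769777298 z 0.04865993380912218
```

Click 2 seen near 0.16, as expected after click 1 near 0.08. I continue.

{"op": "arm_command", "data": {"targets": [[[-0.6,0,0.002,0,0,0,0.0065],[-0.6,0,0.002,0,0,0,0.0065],[-0.6,0,0.002,0,0,0,0.0065],[-0.6,0,0.002,0,0,0,0.0065]]]}}

```text
time: 11.28
tool_pos: [0.5865, -0.0809, 0.0486]
eef_rot: [[0.712, -0.702, 0.006], [-0.702, -0.712, 0.001], [0.004, -0.005, -1.0]]
ft_force: [-0.3, 2.9, 6.4]
opening: 0.024
grasp_force: 30.9
```

```bash
python3 -c "from h import *; hs()"
```

```text
t 11.275 r 0.19658013016140485 h_pos 0.2169845082631413 h_yaw 0.23717318512365537 push 1.8541584520546626 F [-0.3404  2.8773  6.4278] M [0.5696 0.1774 0.6365] open 0.024034547445893367 30.884698033332825 z 0.0486311804100427
```

{"op": "arm_command", "data": {"targets": [[[-0.6,0,0.002,0,0,0,0.0065],[-0.6,0,0.002,0,0,0,0.0065]]]}}

```text
time: 11.52
tool_pos: [0.5825, -0.085, 0.0486]
eef_rot: [[0.696, -0.718, 0.004], [-0.718, -0.696, 0.0], [0.003, -0.003, -1.0]]
ft_force: [1.5, 3.8, 6.4]
opening: 0.0241
grasp_force: 30.3
```

```bash
python3 -c "from h import *; hs()"
```

```text
t 11.525 r 0.19656763323278142 h_pos 0.24586851101539065 h_yaw 0.2595571614764074 push 3.749704555727197 F [1.4748 3.833  6.4167] M [ 0.9231 -0.0846  0.4383] open 0.024145197537249048 30.34817934036255 z 0.048597575769375664
```

{"op": "arm_command", "data": {"targets": [[[-0.6,0,0.002,0,0,0,0.0065],[-0.6,0,0.002,0,0,0,0.0065]]]}}

```text
time: 11.78
tool_pos: [0.5804, -0.0871, 0.0486]
eef_rot: [[0.682, -0.732, 0.006], [-0.732, -0.682, 0.001], [0.003, -0.005, -1.0]]
ft_force: [0.7, 6.4, 4.3]
opening: 0.0243
grasp_force: 30.8
```

```bash
python3 -c "from h import *; hs()"
```

```text
t 11.775 r 0.1966116910762762 h_pos 0.2613220376110297 h_yaw 0.27929299828479426 push 4.960355979162034 F [0.7311 6.3841 4.301 ] M [ 1.8312 -0.4435  0.6036] open 0.024322046374679347 30.75847953557968 z 0.048647170905810624
```

{"op": "arm_command", "data": {"targets": [[[-0.6,0,0.002,0,0,0,0.0065],[-0.6,0,0.002,0,0,0,0.0065],[-0.6,0,0.002,0,0,0,0.0065]]]}}

```text
time: 12.15
tool_pos: [0.5769, -0.0905, 0.0486]
eef_rot: [[0.66, -0.751, 0.008], [-0.751, -0.66, 0.001], [0.004, -0.007, -1.0]]
ft_force: [3.5, 9.8, 2.5]
opening: 0.0243
grasp_force: 31.4
```

```bash
python3 -c "from h import *; hs()"
```

```text
t 12.15 r 0.19665864211305736 h_pos 0.28572539055273105 h_yaw 0.30868243734519085 push 9.216909940910776 F [3.5078 9.8024 2.4588] M [ 2.4804 -0.7903  0.7358] open 0.02430824684852846 31.420227885246277 z 0.048632208941243295
```

{"op": "arm_command", "data": {"targets": [[[-0.6,0,0.002,0,0,0,0.0065]]]}}

```text
time: 12.28
tool_pos: [0.5752, -0.0919, 0.0486]
eef_rot: [[0.652, -0.758, 0.007], [-0.758, -0.652, 0.001], [0.004, -0.006, -1.0]]
ft_force: [1.8, 3.6, 6.1]
opening: 0.024
grasp_force: 31.4
```

```bash
python3 -c "from h import *; hs()"
```

```text
t 12.275 r 0.19661116164437598 h_pos 0.2971209104070467 h_yaw 0.3187473478569274 push 3.7602034483349556 F [1.8051 3.6168 6.0533] M [ 1.094  -0.3921  0.7281] open 0.02400995888257729 31.403746604919434 z 0.048646215501876484
```

{"op": "arm_command", "data": {"targets": [[[-0.6,0,0.002,0,0,0,0.0065]]]}}

```text
time: 12.4
tool_pos: [0.5729, -0.0939, 0.0486]
eef_rot: [[0.644, -0.765, 0.005], [-0.765, -0.644, 0.0], [0.003, -0.004, -1.0]]
ft_force: [2.2, 1.9, 5.5]
opening: 0.0241
grasp_force: 30.5
```

```bash
python3 -c "from h import *; hs()"
```

```text
t 12.4 r 0.1965470436083857 h_pos 0.31290045512230835 h_yaw 0.32976004367664924 push 2.9340056888920127 F [2.2009 1.9403 5.4747] M [ 0.5766 -0.2274  0.5197] open 0.024143657403679204 30.477183759212494 z 0.04861567677008914
```

{"op": "arm_command", "data": {"targets": [[[-0.6,0,0.002,0,0,0,0.0065],[-0.6,0,0,0,0,0,0],[-0.6,0,0,0,0,0,0]]]}}

```text
time: 12.78
tool_pos: [0.5708, -0.0958, 0.0486]
eef_rot: [[0.635, -0.772, 0.004], [-0.772, -0.635, 0.0], [0.003, -0.003, -1.0]]
ft_force: [1.0, 3.6, 6.4]
opening: 0.0238
grasp_force: 30.4
```

```bash
python3 - <<'E'
from h import *
hs(); ang(); hs()
f=robot.grab_frame("top"); a=f["pixels"][140:290,250:450,::-1]; cv2.imwrite("pics/top3c.png",cv2.resize(a,None,fx=4,fy=4,interpolation=cv2.INTER_CUBIC))
E
```

```text
t 12.775 r 0.19661830781764408 h_pos 0.3271123042278439 h_yaw 0.34108814221197914 push 3.0744917341216857 F [1.0133 3.5627 6.4476] M [ 0.8919 -0.1932  0.4469] open 0.02384944628601143 30.41755646467209 z 0.04861004892147592
top 0.88 dist 0.19812780920073383 handle 0.3550191955379186
scene 0.83 dist 0.2062009614597424 handle 0.37534084510707433
t 12.975 r 0.1966161440815846 h_pos 0.3271133214395101 h_yaw 0.3409814148947845 push 3.141855205151066 F [1.2764 3.3559 6.4023] M [ 0.9115 -0.1799  0.4869] open 0.024220489457586127 30.41858196258545 z 0.0485907565954685
```

View pics/top3c.png

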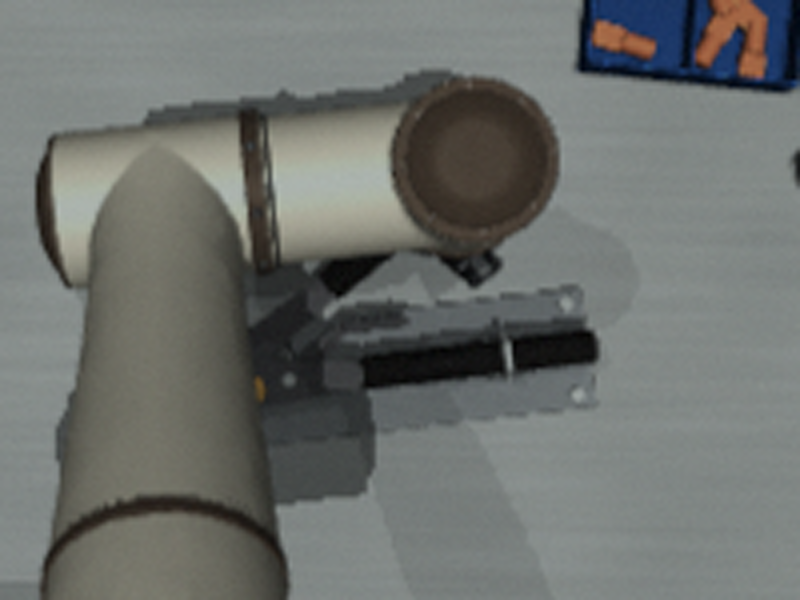

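The arm hides the sleeve here, but the rubber's root shows at (340,272) in the crop and the tray is untouched. I make a light back-off test of whether click 4 holds.

{"op": "arm_command", "data": {"targets": [[[-0.6,0,-0.002,0,0,0,-0.0065],[-0.6,0,-0.002,0,0,0,-0.0065],[-0.6,0,-0.002,0,0,0,-0.0065],[-0.6,0,0,0,0,0,0]]]}}

```text
time: 13.52
tool_pos: [0.5737, -0.0932, 0.0486]
eef_rot: [[0.657, -0.754, 0.0], [-0.754, -0.657, -0.001], [0.001, 0.0, -1.0]]
ft_force: [-1.5, -1.6, 9.0]
opening: 0.0242
grasp_force: 30.0
```

```bash
python3 -c "from h import *; hs()"
```

```text
t 13.525 r 0.1965330083622885 h_pos 0.3071168005138788 h_yaw 0.3122563533094951 push -2.1474276978282574 F [-1.4805 -1.5681  8.952 ] M [-0.4424  0.4482  0.1068] open 0.024150038327854503 30.00817894935608 z 0.04858018080735679
```

The handle stops at 0.307 against my pull, so click 4 is caught. I press it again.

{"op": "arm_command", "data": {"targets": [[[-0.6,0,0.002,0,0,0,0.0065],[-0.6,0,0.002,0,0,0,0.0065],[-0.6,0,0.002,0,0,0,0.0065],[-0.6,0,0.001,0,0,0,0.003],[-0.6,0,0,0,0,0,0]]]}}

```text
time: 14.15
tool_pos: [0.5702, -0.0963, 0.0486]
eef_rot: [[0.632, -0.775, 0.005], [-0.775, -0.632, 0.0], [0.003, -0.004, -1.0]]
ft_force: [1.6, 4.4, 6.2]
opening: 0.0241
grasp_force: 30.5
```

```bash
python3 -c "from h import *; hs()"
```

```text
t 14.15 r 0.19661361077023734 h_pos 0.33108195671830687 h_yaw 0.3456321656068302 push 4.06295712533629 F [1.6238 4.3857 6.1545] M [ 1.0809 -0.3012  0.4732] open 0.02411989691762638 30.46917200088501 z 0.04859958824039774
```

```bash
python3 -c "from h import *; print(robot.sign_off())"
```

```text
the job is handed in; nothing more can be done
None
```

The job is handed in at 14 s: the trigger was squeezed and let go, the handle sprang fully open, then I pushed it four clicks (a back-off test showed click 4 holding) and still hold it pressed there with about 4 N; the gripper touched only the crimper.

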